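# Stand the fallen glue bottle in the carrier and hold the carrier up level

### The arm

A 6-joint arm with a two-finger parallel gripper is mounted at the origin on a cart in front of the work surface, level with it; the furniture and walls round the work are solid. World frame = base frame: x ahead of the robot, y to its left, z up, the work surface at z = 0. Lengths are in m, angles in degrees, forces in N, time in s.
With the tool pointing down it reaches from about 0.4 to 0.825 m from the base axis. Payload 7 kg.
Tool frame: the origin (TCP) lies midway between the tips of the shut fingers; the grasp point (between the pads) lies 19 mm behind it; z points along the fingers, y is the line along which they close (so a half turn about z gives the same grasp; the last joint's range is limited). The gripper opens to 88 mm and grips with 3 to 60 N. Pads are 19 mm wide; open, the fingers measure 130 mm over their backs; the gripper's body (78 mm by 193 mm) begins 47 mm behind the grasp point.
Start: joints at [-57.004, 20.546, 0.682, 0, -70.136, -16.507], TCP at [0.192, -0.647, 0.192] pointing down, gripper open.
Joint ranges: [-176.03, 176.03], [-82.01, 121.73], [-58.28, 71.71], [-173.87, 95.51], [-174.79, -0.11], [-173.66, 173.66]. Speed limits (degrees/s): [136.94, 136.94, 172.46, 180, 180, 180].

### API

Orientations are given as a 3x3 rotation matrix whose columns are the frame's x, y, z axes.
In Python, from rig import robot gives the robot as it stands. Calls block until the motion is done:
- robot.goto(position, orientation): joint-space move of the TCP to a pose.
- robot.servo_line(position, ori=None, speed=0.15): straight line of the TCP; ori=None keeps the orientation; speed is the mean speed in m/s.
- robot.movej(angles): joint-space move.
- robot.move_gripper(opening): opening from 0.0 (shut) to 1.0 (fully open); the grip force is fixed at half the most; returns when the fingers have stopped.
- robot.dwell(seconds).
- robot.ik(position, orientation): joint angles nearest the present ones, or None.
- robot.grab_frame(name): name is "scene" or "top"; returns (picture, depth): 384x512x3 uint8, red, green, blue; 384x512 float32, m along the optical axis (not along the pixel's ray), 0 where there is no reading.
- robot.camera_info(name): a dict with "vfov" (degrees; the focal length in pixels is half the picture's height over the tangent of half this angle, whatever the lens; pixels are square), "cx", "cy" (the principal point, pixels), "view" (4x4, takes a point from world to camera coordinates). Camera axes: x right, y down, z forward; pixel columns grow to the right and rows downward; lengths in m; the calibration is good to about 2 mm. A picture is of the moment at which its call begins. camera_info takes no time and is no camera call.
A pose or a line that the arm cannot do raises robot.Unreachable and nothing moves.
- robot.job_done(): hands the job in; it is judged then, once.
Readings, each from a call of its own:
- robot.read_t(): time.
- robot.read_qpos(): joint angles.
- robot.read_qvel(): joint speeds.
- robot.read_effort(): joint torques, N m.
- robot.read_position(): TCP position.
- robot.read_tcp_rot(): TCP orientation.
- robot.read_force(): force on the tool from outside, world axes, zero at the start.
- robot.read_ft_torque(): the same for the moment, N m.
- robot.read_grip_width(): opening from 0.0 (shut) to 1.0 (fully open).
- robot.read_finger_force(): force on a finger pad.
Only numpy, scipy, OpenCV 4.12 (cv2) and the standard library are available. Lean on these libraries where they do the work, as an engineer would, in place of code of your own. Each camera call takes 0.05 s, during which the arm holds its last target. There are 200 camera calls.

### The job

Stand the fallen glue bottle upright in the empty bay of the wooden carrier on the bench, next to the other bottle, and let go of it. Then take the carrier by its hand bar, lift it with both bottles at least 10 cm clear of the bench and finish holding it there, level and still: do not put it down or let go. Do not knock over the standing bottle, and leave the tin, the copper bobbin and the roll of tape alone.

Things in the scene. Friction and masses are not known exactly. Their poses are not given: they have to be found in the camera images.
- carrier: loose wooden bottle carrier, 0.35 kg, a low tray 100 mm (x) by 340 mm (y), rims 22 mm high; origin at the centre of its underside, z up. At each end (y = +130, -130 mm) an open bay, 62 mm (y) by 84 mm (x) inside; between them a solid deck 22 mm high with an upright and hand bar, 146 mm high over all. Starts flat on the bench, its x axis turned 8 to 32 degrees to the right of straight ahead
- empty_bay (a point): centre of the floor (8 mm above the carrier's underside) of the empty bay, at the carrier's +y end
- full_bay (a point): centre of the floor of the bay at the carrier's -y end, in which the other bottle stands
- grip_bar (a point): centre of the carrier's hand bar: a wooden bar 90 mm long along the carrier's x, 18 mm wide (y) and 26 mm tall, from 120 to 146 mm above the carrier's underside, carried by an upright 14 mm thick (y) and 56 mm long (x) below it; with both bottles in, the carrier balances about here
- fallen_bottle: white glue bottle with a tan cap, round, 42 mm in diameter, 80 mm tall, about 0.11 kg, lying on its side on the bench to the left of the carrier; origin at the centre of its underside, its z axis points to the cap. At the start the cap points back to the robot, within about 25 degrees. The body is a cylinder up to about 45 mm from its underside, above that it narrows to the cap
- standing_bottle: a bottle of the same kind and size, standing in the other bay of the carrier; origin at the centre of its underside, z axis to the cap
- tin: bystander: grey metal tin, 63 mm in diameter, 60 mm tall, on the bench 10 to 20 cm to the left or right of the fallen bottle; origin at the centre of its underside
- bobbin: bystander: copper coil bobbin, 44 mm in diameter, 30 mm tall, on the bench behind the carrier; origin at the centre of its underside
- tape: bystander: roll of white tape, 66 mm in diameter, 34 mm tall, on the bench behind the carrier to the left; origin at the centre of its underside
There are look-alikes about, which are no part of the job. What is shaped like the standing_bottle but yellow is not meant.

How it is judged:
By the outcome, as a careful person would: the job done as asked, in the order asked, and still so for the second after the job is handed in, while the arm keeps its last pose, push and grip.
It also fails if it takes over 61 s, if anything falls off the work surface, if the arm or the gripper's body presses on something with over 40 N, if the wrist force passes 120 N, or if a joint passes its speed limit or range.

## Working session

There is one attempt and no reset: what is moved stays moved. The work goes in short steps, each a Python script; the robot and the scene stay as the last script left them, time stands still between calls to the robot, and variables do not carry over. Pictures are saved under pics/ and viewed, at most 12 in all, crops included, and the job is handed in when it is done.

```bash
ls; mkdir -p pics; python3 - <<'E'
from rig import robot
import cv2,numpy as np
for n in("scene","top"):
    p,d=robot.grab_frame(n); cv2.imwrite(f"pics/{n}0.png",p[:,:,::-1]); np.savez(f"{n}0.npz",p=p,d=d)
    c=robot.camera_info(n); print(n,c, (d>0).mean())
print(robot.read_t())
E
```

```text
pics
scene {'vfov': 47.17625834017528, 'cx': 258.7540898447843, 'cy': 191.79301254338338, 'view': array([[-0.75499617, -0.65547069,  0.01841081,  0.46984678],
       [-0.29754679,  0.31743569, -0.90038908,  0.24177472],
       [ 0.58433441, -0.68526838, -0.43469592,  0.96850534],
       [ 0.        ,  0.        ,  0.        ,  1.        ]])} 0.9959716796875
top {'vfov': 48.365440633375535, 'cx': 259.8785101457024, 'cy': 195.43641417360908, 'view': array([[ 0.00560869, -0.99986493, -0.015449  ,  0.08374519],
       [-0.99545957, -0.00411463, -0.09509633,  0.59665814],
       [ 0.09501992,  0.01591222, -0.99534819,  1.18143362],
       [ 0.        ,  0.        ,  0.        ,  1.        ]])} 0.5744222005208334
0.1
```

View pics/scene0.png

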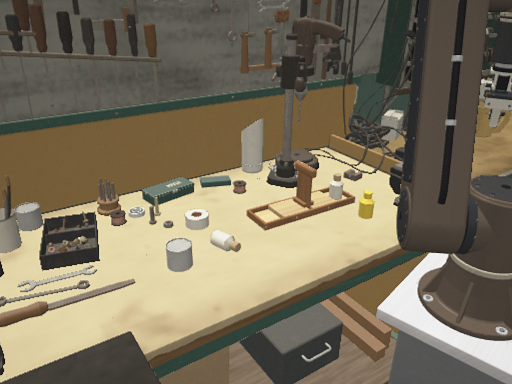

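View pics/top0.png

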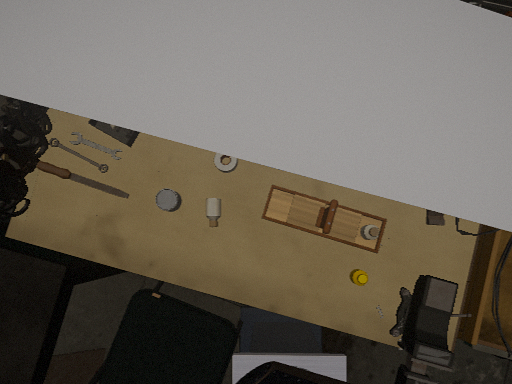

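The scene view shows the fallen white bottle at about (227,241), tin (179,254), tape (197,219), carrier around (300,205) with bar at (303,170), the white standing bottle at (336,187), and a yellow look-alike at (366,205). In the top view they are at: bottle (213,210), tin (167,200), tape (226,161), carrier corners about (273,186) to (380,250), bar (328,217), standing bottle (370,232), yellow (360,277). An overhead object hides the back of the bench in the top view.

Candidates for the fallen bottle: only white (227,241) is lying down. For the standing bottle: white (336,187) is in the bay, while yellow (366,205) stands outside it and is not meant. I'll confirm this in an enlarged crop.

```bash
cat > h.py <<'E'
import numpy as np, cv2
from rig import robot
def cam(n):
    c=robot.camera_info(n); f=192/np.tan(np.radians(c["vfov"]/2)); V=np.array(c["view"]); return f,c["cx"],c["cy"],V[:3,:3],V[:3,3]
def ray(n,uv):
    f,cx,cy,R,t=cam(n); d=R.T@np.array([(uv[0]-cx)/f,(uv[1]-cy)/f,1]); return -R.T@t,d
def plane(n,uv,z):
    o,d=ray(n,uv); return o+d*(z-o[2])/d[2]
def tri(a,b):
    (o1,d1),(o2,d2)=ray("scene",a),ray("top",b)
    s=np.linalg.lstsq(np.c_[d1,-d2],o2-o1,rcond=None)[0]; p,q=o1+s[0]*d1,o2+s[1]*d2
    return (p+q)/2,np.linalg.norm(p-q)
def cloud(n,d):
    f,cx,cy,R,t=cam(n); v,u=np.mgrid[:384,:512]; P=np.stack([(u-cx)/f*d,(v-cy)/f*d,d],-1)-t; return P@R
def proj(n,P):
    f,cx,cy,R,t=cam(n); q=R@np.array(P)+t; return q[:2]/q[2]*f+[cx,cy]
E
python3 - <<'E'
from h import *
np.set_printoptions(precision=4,suppress=True)
S=np.load("scene0.npz");T=np.load("top0.npz")
a=cv2.resize(S['p'][140:290,150:390],None,fx=2.5,fy=2.5,interpolation=3)
b=cv2.resize(T['p'][150:290,190:400],None,fx=2.85,fy=2.85,interpolation=3)[:, :600]
h=np.full((599,800,3),0,np.uint8)
a=cv2.resize(S['p'][145:265,200:390],None,fx=4.2,fy=2.5*4.2/4.2,interpolation=3) if 0 else cv2.resize(S['p'][150:265,205:385],None,fx=2.9*1.5,fy=2.9*.9*1,interpolation=3)[:299,:800] if 0 else cv2.resize(S['p'][155:255,200:390],None,fx=3,fy=3,interpolation=3)
b=cv2.resize(T['p'][170:270,190:400],None,fx=2.95,fy=2.95,interpolation=3)
h[:300,:570]=a; h[300:595,:620]=b[:295,:620]
cv2.imwrite("pics/crop.png",h[:,:,::-1])
Ct=cloud("top",T['d']); Cs=cloud("scene",S['d'])
print("overhead z", Ct[60,250],T['d'][60,250], "table",Ct[250,150],T['d'][250,150],Cs[300,150])
for u,v in [(213,210),(370,230),(328,217)]: print(T['d'][v,u],Ct[v,u])
for u,v in [(227,241),(336,187),(303,170)]: print(S['d'][v,u],Cs[v,u])
print(plane("top",(213,210),.02),plane("scene",(227,241),.02))
# max heights of the drill press region / overhead
m=(S['d']>0)
for u,v in [(290,60),(285,120),(300,110),(288,180),(252,145),(320,30)]: print("press",u,v,Cs[v,u])
E
```

```text
overhead z [0.4812 0.0674 1.234 ] 0.0 table [0.4402 0.401  0.0048] 1.2248435 [0.5226 0.4728 0.0033]
1.1955281 [0.5535 0.2173 0.0422]
1.1367928 [ 0.4994 -0.2076  0.0892]
1.085808 [ 0.5309 -0.0885  0.1453]
1.1093776 [0.5325 0.2266 0.0346]
1.3642039 [ 0.4814 -0.2017  0.0548]
1.2850223 [ 0.533  -0.0906  0.1312]
[0.5549 0.2201 0.02  ] [0.5489 0.2103 0.02  ]
press 290 60 [ 0.6873 -0.2078  0.412 ]
press 285 120 [ 0.7038 -0.2183  0.219 ]
press 300 110 [ 0.8311 -0.4797  0.1772]
press 288 180 [ 0.6618 -0.1947  0.0252]
press 252 145 [ 0.823  -0.1922  0.11  ]
press 320 30 [ 0.6728 -0.3375  0.4909]
```

View pics/crop.png

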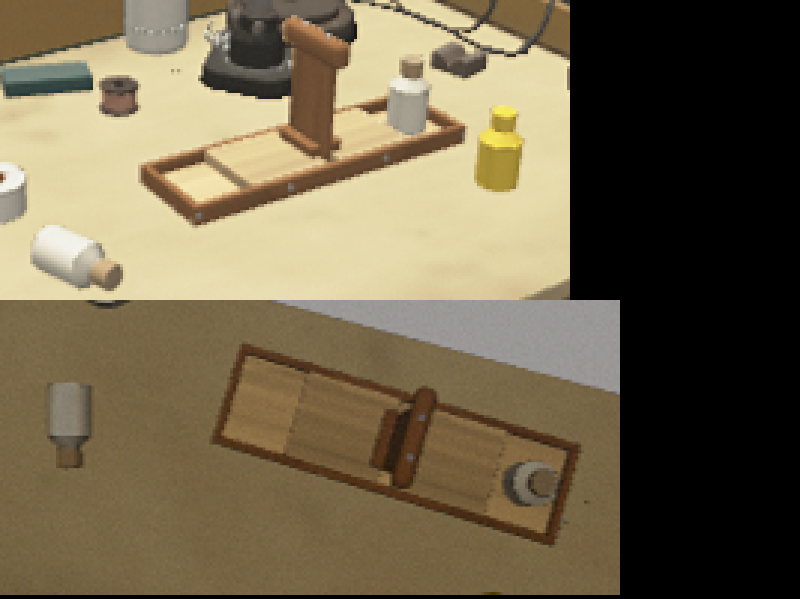

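The crop confirms it: the white fallen bottle has its cap toward the robot, the white bottle stands in the -y bay, and the +y bay (left end, top about (277,204)) is empty. The yellow bottle stands outside the carrier. Next I'll measure.

```bash
cat > m.py <<'E'
from h import *
np.set_printoptions(precision=4,suppress=True)
T=np.load("top0.npz");S=np.load("scene0.npz")
def big(mask):
    c,_=cv2.findContours(mask.astype(np.uint8),cv2.RETR_EXTERNAL,cv2.CHAIN_APPROX_NONE); return max(c,key=cv2.contourArea)
def roi(p,x0,y0,x1,y1):
    h=cv2.cvtColor(p,cv2.COLOR_RGB2HSV).astype(int); m=np.zeros(h.shape[:2],bool); m[y0:y1,x0:x1]=1; return h,m
Ct=cloud("top",T['d'])
# bottle: top view, background subtraction by saturation for the body; cap by height
h,m=roi(T['p'],195,185,235,240); hs,ms=roi(S['p'],205,225,250,258)
print("sat/val table",h[230,200],"body",h[205,213],"cap",h[223,213],"scene table",hs[255,215],"body",hs[240,222],"cap",hs[245,236])
h2,m2=roi(T['p'],255,178,395,258)
print("rim",h2[199,265:272].tolist(),"deck",h2[207,300])
hs2,_=roi(S['p'],0,0,1,1); print("scene rim",hs2[218:224,280].tolist(),"bar",hs2[165,305],"deck",hs2[205,300])
E
python3 m.py
```

```text
sat/val table [ 21 113 117] body [ 19  42 135] cap [ 16 124 101] scene table [ 23  63 232] body [ 24  21 235] cap [ 17  84 151]
rim [[20, 105, 122], [19, 103, 126], [16, 145, 107], [11, 171, 88], [10, 150, 68], [17, 134, 120], [18, 126, 148]] deck [ 18 131 123]
scene rim [[15, 122, 176], [14, 137, 153], [14, 139, 112], [14, 130, 100], [14, 134, 97], [13, 131, 97]] bar [ 14 137 188] deck [ 17 100 169]
```

```bash
cat >> m.py <<'E'
print("-----")
def cen(c): return c.reshape(-1,2).mean(0)
def mom(mask): c=big(mask); M=cv2.moments(c); return np.array([M['m10'],M['m01']])/M['m00'],c
bt,cb=mom(m&(h[...,1]<75)); ct,_=mom(m&(h[...,0]<=18)&(h[...,2]<112)&(np.arange(384)[:,None]>212))
bs,_=mom(ms&(hs[...,1]<42)); cs,cc=mom(ms&(hs[...,1]>72)&(hs[...,2]<215))
print("px",bt,ct,bs,cs)
P,e=tri(bs,bt); print("body tri",P,e); Q,e=tri(cs,ct); print("cap tri",Q,e)
B,C=plane("top",bt,.021),plane("top",ct,.021); print("plane",B,C,"yaw base dir",np.degrees(np.arctan2(*(B-C)[[1,0]])))
r=cv2.minAreaRect(cb);print("body rect",r)
pts=np.vstack([big(m&(h[...,1]<75)).reshape(-1,2),big(m&(h[...,0]<=18)&(h[...,2]<112)&(np.arange(384)[:,None]>212)).reshape(-1,2)])
W=np.array([plane("top",p,.021)[:2] for p in pts]); d=(B-C)[:2];d/=np.linalg.norm(d)
s=W@d; n=W@[-d[1],d[0]]; print("len",np.ptp(s),"wid",np.ptp(n),"base pt",d*s.max()+np.array([-d[1],d[0]])*(n.max()+n.min())/2, "yaw",np.degrees(np.arctan2(d[1],d[0])))
# carrier
cr=big(cv2.morphologyEx((m2&(h2[...,0]<=15)&(h2[...,1]>135)).astype(np.uint8),cv2.MORPH_CLOSE,np.ones((3,3))))
R=cv2.minAreaRect(cr); bx=cv2.boxPoints(R); ap=cv2.approxPolyDP(cv2.convexHull(cr),4,True).reshape(-1,2)
print("rect",R,"poly",ap.tolist())
for q in ap: print(q,plane("top",q,.022)[:2])
# scene carrier hull
hh,mm=roi(S['p'],240,155,360,232)
sr=big(mm&(hh[...,0]<=15)&(hh[...,1]>105)); print("scene poly",cv2.approxPolyDP(cv2.convexHull(sr),3,True).reshape(-1,2).tolist())
# depth-based carrier bar points (z>0.125) and tin/others
Cs=cloud("scene",S['d'])
for nm,Cc in (("top",Ct),("scene",Cs)):
    k=(Cc[...,2]>.125)&(Cc[...,2]<.165)&(abs(Cc[...,0]-.53)<.08)&(abs(Cc[...,1]+.09)<.07)
    q=Cc[k]; print(nm,"bar n",len(q),"mean",q.mean(0),"z95",np.percentile(q[:,2],[50,95]), "dir",np.linalg.svd(q[:,:2]-q[:,:2].mean(0),full_matrices=False)[2][0],"ext",np.ptp(q,0))
for nm,x0,y0,x1,y1 in (("tin",150,183,183,215),("tape",214,150,240,175)):
    q=Ct[y0:y1,x0:x1].reshape(-1,3); q=q[q[:,2]>.025]; print(nm,np.median(q,0),q.min(0),q.max(0))
E
python3 m.py | sed '1,/-----/d'
```

```text
px [212.8577 208.1883] [213.0899 221.9159] [221.3391 239.3125] [235.3381 246.4   ]
body tri [0.5597 0.22   0.025 ] 2.6195704577283004e-05
cap tri [0.5181 0.2168 0.0206] 0.007498652732400246
plane [0.56   0.2205 0.021 ] [0.521  0.2192 0.021 ] yaw base dir 1.8903113796680535
body rect ((213.0, 208.5), (21.0, 14.0), 90.0)
len 0.08286904832463271 wid 0.03991444935531732 base pt [0.5895 0.2213] yaw 1.8903113796680535
rect ((324.6565856933594, 216.6998291015625), (120.707275390625, 38.55811309814453), 16.927513122558594) poly [[271, 186], [336, 200], [385, 219], [377, 252], [262, 217]]
[271 186] [0.6241 0.0552]
[336 200] [ 0.5848 -0.1293]
[385 219] [ 0.5316 -0.2665]
[377 252] [ 0.4391 -0.2422]
[262 217] [0.5356 0.0804]
scene poly [[354, 197], [353, 202], [266, 229], [247, 212], [298, 160]]
top bar n 267 mean [ 0.5324 -0.0922  0.1447] z95 [0.1454 0.1498] dir [-0.9567  0.2909] ext [0.0847 0.0384 0.0263]
scene bar n 205 mean [ 0.5263 -0.0894  0.139 ] z95 [0.14   0.1479] dir [-0.9679  0.2514] ext [0.0892 0.0341 0.0241]
tin [0.5821 0.3436 0.058 ] [0.4812 0.0674 0.0272] [0.6131 0.3768 1.234 ]
tape [0.6763 0.1693 0.0376] [0.4812 0.0674 0.0259] [0.7169 0.2178 1.234 ]
```

```bash
cat >> h.py <<'E'
def ori(az,e,s=1):
    a,e=np.radians([az,e]); z=np.array([np.cos(a)*np.cos(e),np.sin(a)*np.cos(e),-np.sin(e)]); y=s*np.array([-np.sin(a),np.cos(a),0]); return np.c_[np.cross(y,z),y,z]
def tcp(g,R): return np.array(g)+.019*R[:,2]   # grasp point -> TCP
CY=np.array([.2815,.9597,0]); CX=np.array([.9597,-.2815,0]); CC=np.array([.5326,-.0930,0]); CAZ=-16.35
YAW=1.9; BASE=np.array([.588,.2212,.021]); AX=np.array([np.cos(np.radians(YAW)),np.sin(np.radians(YAW)),0])
G=BASE-.038*AX+[0,0,.004]; BAY=CC+.130*CY+[0,0,.008]
GR=lambda s,e=60: ori(YAW,e,s)
def place(s,az,dz,e=60,bay=BAY):
    Rg=GR(s,e); Rp=ori(az,90-e,-s)
    off=Rg.T@(BASE-tcp(G,Rg))            # bottle base in tool frame
    return bay+[0,0,dz]-Rp@off, Rp
E
python3 - <<'E'
from h import *
np.set_printoptions(precision=3,suppress=True)
for a,b,w in (((247,212),(271,186),"far left rim corner"),((354,197),(377,252),"near right rim corner")): print(w,*tri(a,b))
for n,P in (("bay",BAY),("BL bottom",CC+.17*CY-.05*CX),("bar",CC+[0,0,.146])): print(n,P,proj("scene",P),proj("top",P))
for e in (50,60,70):
  for s in (1,-1):
    R=GR(s,e); t=tcp(G,R); q=robot.ik(t-.08*R[:,2],R); q2=robot.ik(t,R); print(e,s,"grasp",q,q2)
    for az in (CAZ,CAZ-20,CAZ+20,CAZ-90):
        p,Rp=place(s,az,.10,e); p2,_=place(s,az,.001,e); print("   place",az,robot.ik(p,Rp),robot.ik(p2,Rp) is not None, Rp.T@[0,0,1]-R.T@-AX)
Rb=ori(CAZ,90,1)
for s in (1,-1): print("bar",robot.ik(tcp(CC+[0,0,.133],ori(CAZ,90,s)),ori(CAZ,90,s)))
E
```

```text
far left rim corner [0.624 0.054 0.016] 0.0032703077828147467
near right rim corner [ 0.438 -0.243  0.02 ] 0.0016585678191337206
bay [0.569 0.032 0.008] [265.452 217.742] [279.047 205.587]
BL bottom [0.532 0.084 0.   ] [263.298 231.404] [260.752 218.406]
bar [ 0.533 -0.093  0.146] [303.888 165.108] [329.796 216.308]
50 1 grasp None None
   place -16.35 None False [-0.  0.  0.]
   place -36.35 None False [-0.  0.  0.]
   place 3.6499999999999986 None True [-0.  0.  0.]
   place -106.35 [ 40.134  34.753 -13.816  25.07  -86.601 -68.529] True [-0.  0.  0.]
50 -1 grasp None None
   place -16.35 None False [0. 0. 0.]
   place -36.35 None False [0. 0. 0.]
   place 3.6499999999999986 None True [0. 0. 0.]
   place -106.35 [ 40.134  34.753 -13.816  25.07  -86.601 111.471] True [0. 0. 0.]
60 1 grasp None None
   place -16.35 None False [-0.  0.  0.]
   place -36.35 None False [0. 0. 0.]
   place 3.6499999999999986 [ -24.207    1.931  -47.131 -121.788  -28.429 -130.025] False [0. 0. 0.]
   place -106.35 [ 41.544  40.202 -12.505  27.437 -92.677 -71.193] True [-0.  0.  0.]
60 -1 grasp None None
  
[... 234 characters left out ...]
08.807] True [0. 0. 0.]
70 1 grasp [  48.569    6.369  -51.162   39.07   -23.249 -171.607] None
   place -16.35 None False [-0.  0.  0.]
   place -36.35 None False [0. 0. 0.]
   place 3.6499999999999986 None False [0. 0. 0.]
   place -106.35 [ 42.458  45.709 -11.417  29.483 -98.573 -73.484] True [-0.  0.  0.]
70 -1 grasp [ 48.569   6.369 -51.162  39.07  -23.249   8.393] None
   place -16.35 None False [0. 0. 0.]
   place -36.35 None False [0. 0. 0.]
   place 3.6499999999999986 None False [0. 0. 0.]
   place -106.35 [ 42.458  45.709 -11.417  29.483 -98.573 106.516] True [0. 0. 0.]
bar [  10.873   11.721  -22.513    0.     -55.765 -117.223]
bar [ 10.873  11.721 -22.513   0.    -55.765  62.777]
```

```bash
python3 - <<'E'
from h import *
np.set_printoptions(precision=1,suppress=True)
p=np.array([.55,0,.25]);R0=ori(0,90,1);q0=robot.ik(p,R0)
for L in np.arange(.18,.42,.02):
    W=p-L*R0[:,2];R=ori(0,75,1);q=robot.ik(W+L*R[:,2],R); print(round(L,2),None if q is None else np.abs(np.array(q)-q0)[:3].sum())
for e in range(68,92,2):
    R=GR(-1,e); t=tcp(G,R); a=robot.ik(t,R); b=robot.ik(t+[0,0,.15],R); print(e,a,b is not None)
for e in (72,76,80):
  for az in range(-140,-20,15):
    q=[robot.ik(*place(-1,az,dz,e)) for dz in (.001,.1,.15)]; print(e,az,[x is not None for x in q],q[0])
E
```

```text
0.18 18.5856523215699
0.2 17.181076771621328
0.22 15.780659077123056
0.24 14.384059186845366
0.26 12.990945881427225
0.28 11.60099602616104
0.3 10.213893864641706
0.32 8.829330349020541
0.34 7.447002502955819
0.36 6.066612813658042
0.38 4.687868649697967
0.4 3.310481701474865
68 None True
70 None True
72 [ 34.8  14.9 -56.2  69.6 -10.3 -10.8] True
74 [ 42.6  16.1 -50.6  43.4 -15.1   8. ] True
76 [ 44.9  17.  -45.2  29.2 -19.8  20.1] True
78 [ 45.3  17.9 -40.7  20.6 -23.9  28.3] True
80 [ 44.9  18.7 -36.9  14.7 -27.7  34.4] True
82 [ 44.2  19.6 -33.6  10.4 -31.3  39.1] True
84 [ 43.4  20.4 -30.5   7.  -34.7  43. ] True
86 [ 42.5  21.3 -27.7   4.2 -38.   46.2] True
88 [ 41.6  22.3 -25.1   1.9 -41.1  48.9] True
90 [ 40.7  23.2 -22.6   0.  -44.2  51.2] True
72 -140 [True, True, True] [  29.8   62.5   16.7   10.7 -115.5   97.8]
72 -125 [True, True, True] [  35.7   59.1    4.9   19.1 -105.9  101.6]
72 -110 [True, True, True] [ 41.3  55.1  -8.1  27.3 -95.7 102.5]
72 -95 [True, True, True] [ 46.4  50.9 -22.1  36.5 -85.5 100.6]
72 -80 [True, True, True] [ 50.2  46.6 -36.7  48.4 -76.4  95.3]
72
[... 369 characters left out ...]
  53.3 -21.3  37.  -88.2  99.5]
76 -80 [True, True, True] [ 50.7  49.2 -36.   48.5 -79.2  93.7]
76 -65 [True, True, True] [ 51.7  45.3 -50.8  64.8 -73.3  84.3]
76 -50 [False, False, False] None
76 -35 [False, False, False] None
80 -140 [True, True, True] [  29.9   67.2   19.5   11.7 -121.6   97.9]
80 -125 [True, True, True] [  35.9   63.7    7.1   20.3 -111.6  101.2]
80 -110 [True, True, True] [  41.7   59.7   -6.3   28.4 -101.1  101.3]
80 -95 [True, True, True] [ 46.9  55.7 -20.5  37.4 -90.9  98.5]
80 -80 [True, True, True] [ 51.   51.8 -35.3  48.6 -81.9  92.2]
80 -65 [True, True, True] [ 52.4  48.3 -50.   64.2 -76.3  82.4]
80 -50 [False, False, False] None
80 -35 [False, False, False] None
```

```bash
sed -i 's/BASE-.038\*AX/BASE-.040*AX/' h.py; python3 - <<'E'
from h import *
np.set_printoptions(precision=4,suppress=True)
print("bobbin",plane("scene",(239,187),.015))
E_=74; D=ori(-57,90,-1)
q=robot.read_qpos(); print(robot.read_tcp_rot())
R0=robot.read_tcp_rot()
robot.goto([.245,-.377,.3],R0)
R=GR(-1,E_); t=tcp(G,R)
A=t+[0,0,.2]; A[0]-=.1
q=np.array(robot.read_qpos()); qh=np.array(robot.ik(t+[0,0,.12],R)); print(q,qh,t)
q[0]=20; robot.movej(q)
robot.move_gripper(.72)
robot.goto(t+[0,0,.12],R)
robot.servo_line(t+[0,0,.03],speed=.12); robot.servo_line(t,speed=.04)
print(robot.read_force(),robot.read_position(),robot.read_t())
for n in("scene","top"):
    p,d=robot.grab_frame(n); np.savez(f"{n}1.npz",p=p,d=d)
cv2.imwrite("pics/g1.png",cv2.resize(p[150:260,140:300],None,fx=4,fy=4)[:,:,::-1])
p=np.load("scene1.npz")['p'];cv2.imwrite("pics/s1.png",cv2.resize(p[150:290,130:330],None,fx=4,fy=4)[:,:,::-1])
E
```

```text
bobbin [ 0.7587 -0.0576  0.015 ]
[[-0.9589 -0.2837 -0.0005]
 [-0.2837  0.9589  0.0013]
 [ 0.0001  0.0014 -1.    ]]
[-31.8219  -4.5296 -15.193   -0.0449 -79.4424 -41.6951] [ 47.901    7.1038 -36.2043  19.2385 -36.9959  29.5557] [0.5533 0.22   0.0067]
[-0.3362  0.6096 -0.0171] [0.5534 0.2201 0.007 ] 6.3833
```

View pics/s1.png

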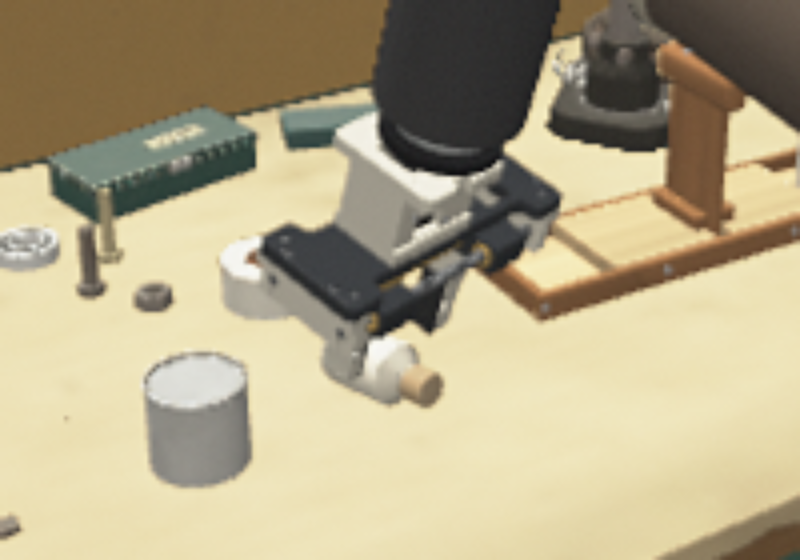

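The fingers straddle the bottle body (crop about (375,365)), clear of the tin (198,415) and the tape. Closing and lifting now.

```bash
python3 - <<'E'
from h import *
np.set_printoptions(precision=4,suppress=True)
robot.move_gripper(0.0); print("w",robot.read_grip_width()*88,robot.read_finger_force())
x=robot.read_position(); robot.servo_line(x+np.array([0,0,.03]),speed=.06); robot.servo_line(x+np.array([0,0,.22]),speed=.15)
p,R=place(-1,-103,.15,74)
print(robot.ik(p,R),robot.read_qpos())
robot.goto(p,R)
print("w",robot.read_grip_width()*88,robot.read_force(),robot.read_position(),p,robot.read_t())
for n in("scene","top"):
    q,d=robot.grab_frame(n); np.savez(f"{n}2.npz",p=q,d=d)
    if n=="scene": a=cv2.resize(q[90:290,150:350],None,fx=3,fy=3)
    else: b=q[130:330,200:400]
o=np.zeros((600,800,3),np.uint8); o[:,:600]=a; o[:200,600:]=b
cv2.imwrite("pics/p2.png",o[:,:,::-1])
E
```

```text
w 0.27941723773720795 14.274756590311881
[  43.8141   43.2241  -13.4379   32.573  -102.2304  107.9268] [ 48.4718   2.1914 -25.8521  14.7286 -51.8415  35.3189]
w 0.46809683040830724 [-0.0887 -0.0424 -0.2342] [0.5661 0.018  0.1927] [0.566  0.0179 0.1928] 10.8917
```

View pics/p2.png

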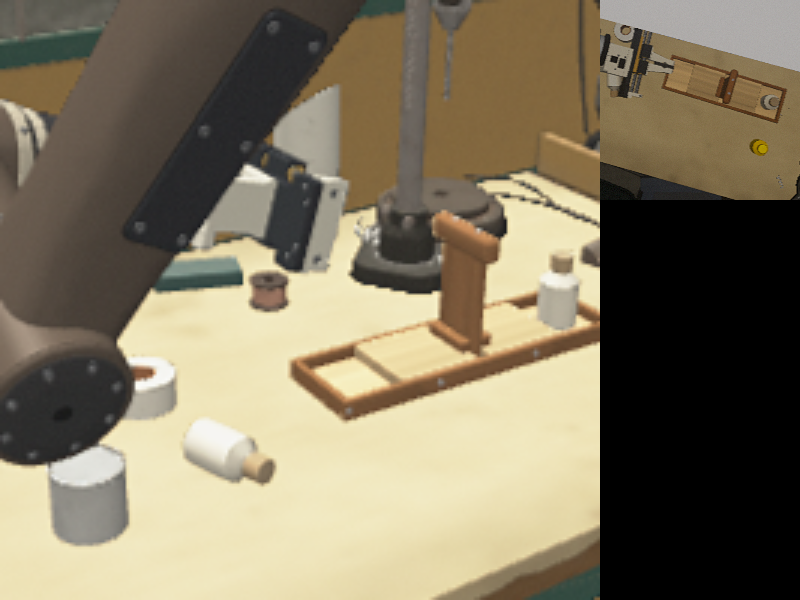

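The grip closed on nothing, and the bottle still lies at crop (228,452), barely moved. I need to measure it again and see why, so I'll clear the view first.

```bash
cat > b.py <<'E'
from m import *
def bottle(i):
    T=np.load(f"top{i}.npz");S=np.load(f"scene{i}.npz")
    h,m=roi(T['p'],195,185,240,245); hs,ms=roi(S['p'],205,225,255,262); row=np.arange(384)[:,None]
    bt,cb=mom(m&(h[...,1]<75)); M=m&(h[...,0]<=18)&(h[...,2]<112)&(row>bt[1]+4); ct,ccn=mom(M)
    bs,_=mom(ms&(hs[...,1]<42)); cs,_=mom(ms&(hs[...,1]>72)&(hs[...,2]<215))
    print("px",bt,ct,bs,cs); print("body",*tri(bs,bt),"cap",*tri(cs,ct))
    B,C=plane("top",bt,.021),plane("top",ct,.021); d=(B-C)[:2];d/=np.linalg.norm(d)
    W=np.array([plane("top",p,.021)[:2] for p in np.vstack([cb.reshape(-1,2),ccn.reshape(-1,2)])]); s=W@d;n=W@[-d[1],d[0]]
    print("len",np.ptp(s),"wid",np.ptp(n),"base",d*s.max()+np.array([-d[1],d[0]])*(n.max()+n.min())/2,"yaw",np.degrees(np.arctan2(d[1],d[0])))
    Bs=plane("scene",bs,.021);print("scene plane body",Bs,"cap",plane("scene",cs,.021))
E
python3 - <<'E'
from h import *
R=GR(-1,74); t=tcp(G,R)
robot.move_gripper(.72)
q=np.array(robot.ik(t+[-.0,0,.22],R)); q[0]-=50; robot.movej(q)
for n in("scene","top"):
    p,d=robot.grab_frame(n); np.savez(f"{n}3.npz",p=p,d=d)
print(robot.read_position(),robot.read_t())
a=cv2.imread("pics/g1.png")[:, 100:500]; P=np.load("top3.npz")['p'][150:260,140:300,::-1]; 
b=cv2.resize(P,None,fx=4,fy=4)[:,100:500]; cv2.imwrite("pics/cmp.png",np.hstack([a,b]))
E
python3 -c "
from b import *
print('=====');bottle(0);bottle(3)" | sed '1,/=====/d'
```

```text
[ 0.52467175 -0.28143389  0.22543718] 13.55
px [212.8577 208.1883] [213.0899 221.9159] [221.3391 239.3125] [235.3381 246.4   ]
body [0.5597 0.22   0.025 ] 2.6195704577283004e-05 cap [0.5181 0.2168 0.0206] 0.007498652732400246
len 0.08286904832463271 wid 0.03991444935531732 base [0.5895 0.2213] yaw 1.8903113796680535
scene plane body [0.5644 0.2155 0.021 ] cap [0.5144 0.2153 0.021 ]
px [212.8317 208.1518] [215.5167 223.1167] [221.5211 239.2667] [235.3129 246.1587]
body [0.5596 0.2198 0.0252] 0.0005487344424447588 cap [0.5175 0.2123 0.019 ] 0.00034331769356361224
len 0.08221947681088848 wid 0.04397652891011829 base [0.5907 0.2266] yaw 11.07317479278571
scene plane body [0.5642 0.215  0.021 ] cap [0.5152 0.2145 0.021 ]
```

View pics/cmp.png

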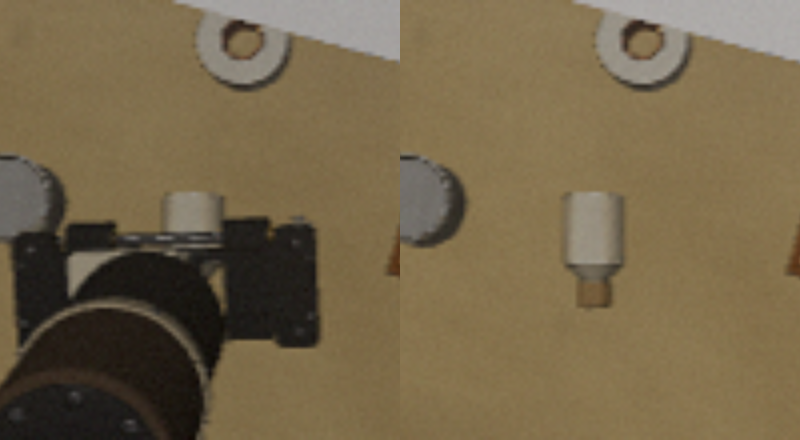

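The bottle has not moved: crop right (594,228), the same as before to 0.3 px. So the pads never closed on it. I'll check where the fingertips should have appeared in frame 1 against where they did.

```bash
python3 - <<'E'
from h import *
np.set_printoptions(precision=3,suppress=True)
R=GR(-1,74); t=tcp(G,R); print(R)
for s in (1,-1):
    for w in (.0315,.0525):
        for k in (0,-.04): P=t+[0,s*w,0]+k*R[:,2]; print(s,w,k,P,"s1 crop",(proj("scene",P)-[130,150])*4)
S=np.load("scene1.npz"); C=cloud("scene",S['d'])
for u,v in ((345,370),(345,350),(345,330),(430,325),(440,310),(385,365),(425,385),(320,275),(350,330)):
    print((u,v),C[150+v//4,130+u//4])
E
```

```text
[[ 0.961  0.033  0.275]
 [ 0.032 -0.999  0.009]
 [ 0.276 -0.    -0.961]]
1 0.0315 0 [0.553 0.252 0.007] s1 crop [337.602 404.958]
1 0.0315 -0.04 [0.542 0.251 0.045] s1 crop [348.792 359.343]
1 0.0525 0 [0.553 0.273 0.007] s1 crop [313.318 418.702]
1 0.0525 -0.04 [0.542 0.272 0.045] s1 crop [324.141 372.77 ]
-1 0.0315 0 [0.553 0.189 0.007] s1 crop [406.84  365.774]
-1 0.0315 -0.04 [0.542 0.188 0.045] s1 crop [418.999 321.102]
-1 0.0525 0 [0.553 0.168 0.007] s1 crop [428.787 353.353]
-1 0.0525 -0.04 [0.542 0.167 0.045] s1 crop [441.231 308.992]
(345, 370) [0.529 0.268 0.052]
(345, 350) [0.488 0.306 0.101]
(345, 330) [0.48  0.313 0.12 ]
(430, 325) [0.534 0.188 0.046]
(440, 310) [0.529 0.183 0.058]
(385, 365) [0.534 0.229 0.035]
(425, 385) [0.507 0.22  0.028]
(320, 275) [0.504 0.308 0.145]
(350, 330) [0.478 0.312 0.121]
```

```bash
python3 - <<'E'
from h import *
np.set_printoptions(precision=3,suppress=True)
t2=np.array([.566,.018,.1927]); print("expected shut tip top2 px",proj("top",t2),"scene2",proj("scene",t2))
T=np.load("top2.npz"); C=cloud("top",T['d']); h=C[...,2]
m=(h>.12)&(h<.26)&(T['d']>0); m[:,:255]=0; m[:,300:]=0; m[:170]=0; m[230:]=0
v,u=np.nonzero(m); i=np.argsort(-u)[:6]; print([(u[k],v[k],C[v[k],u[k]].round(3).tolist()) for k in i])
t3=robot.read_position();print("now",t3,robot.read_grip_width(),proj("scene",t3),proj("top",t3))
S=np.load("scene3.npz")
u,v=proj("scene",t3).astype(int); a=S['p'][max(0,v-70):v+50,max(0,u-70):u+70]; print(u,v,a.shape)
a=np.ascontiguousarray(cv2.resize(a,None,fx=4,fy=4,interpolation=2)); 
ww=proj("scene",t3)-[max(0,u-70),max(0,v-70)]; cv2.circle(a,tuple(int(x*4) for x in ww),4,(255,0,0),-1)
T2=T['p'][150:250,200:300]; b=np.ascontiguousarray(cv2.resize(T2,None,fx=2.4,fy=2.4)); e=(proj("top",t2)-[200,150])*2.4; cv2.circle(b,tuple(int(x) for x in e),2,(255,0,0),-1)
o=np.zeros((max(a.shape[0],240),a.shape[1]+240,3),np.uint8); o[:a.shape[0],:a.shape[1]]=a; o[:240,a.shape[1]:]=b; print(o.shape); cv2.imwrite("pics/tip.png",o[:,:,::-1])
E
```

```text
expected shut tip top2 px [286.894 201.511] scene2 [271.278 157.282]
[(np.int64(274), np.int64(192), [0.587, 0.05, 0.212]), (np.int64(273), np.int64(198), [0.572, 0.052, 0.215]), (np.int64(273), np.int64(195), [0.58, 0.052, 0.213]), (np.int64(273), np.int64(197), [0.575, 0.052, 0.213]), (np.int64(273), np.int64(194), [0.582, 0.052, 0.214]), (np.int64(273), np.int64(192), [0.587, 0.052, 0.216])]
now [ 0.525 -0.281  0.225] 0.7237552931460892 [342.96  125.461] [415.392 218.507]
342 125 (120, 140, 3)
(480, 800, 3)
```

View pics/tip.png

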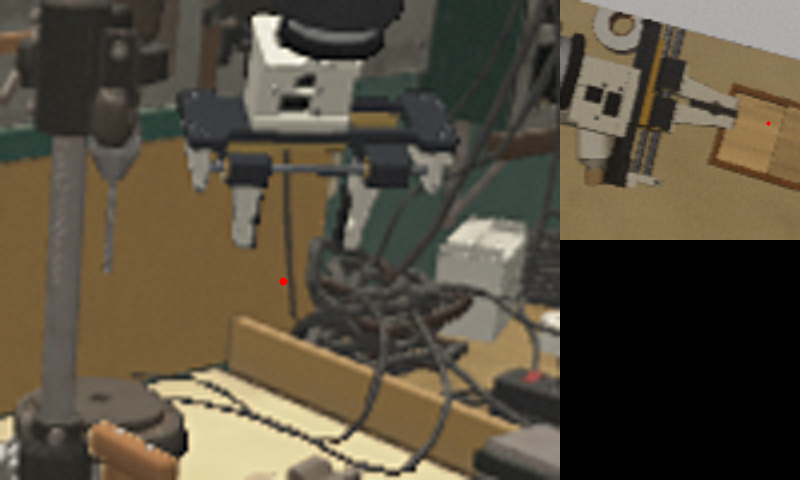

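In the left panel the visible fingertips (245,245) and (350,248) are well short of the reported TCP (red, 283,281). The right panel shows the same for the shut tip. The real tips are therefore about 34 mm behind the reported TCP. I'll pin this down with a gentle guarded touch on clear bench.

```bash
python3 - <<'E'
from h import *
np.set_printoptions(precision=4,suppress=True)
robot.move_gripper(0)
R=ori(10,90,-1); q=np.array(robot.read_qpos()); q[0]+=35
xy=[.46,.12]
robot.goto([*xy,.12],R); robot.servo_line([*xy,.0],speed=.12)
f0=robot.read_force()[2]; print(f0,robot.read_position())
z=0.
while z>-.045:
    z-=.002; robot.servo_line([*xy,z],speed=.02); f=robot.read_force()[2]-f0
    if abs(f)>2: break
print(z,f,robot.read_position(),robot.read_t())
robot.servo_line([*xy,.05],speed=.15); robot.move_gripper(.72); print(robot.read_t())
E
```

```text
1.1320092604755776 [0.4605 0.1202 0.0005]
-0.03600000000000002 17.854302986103118 [ 0.4602  0.1201 -0.0348] 21.825
23.6833
```

```bash
sed -i 's/+.019\*R\[:,2\]/+(.019+.0345)*R[:,2]/' h.py; python3 - <<'E'
from h import *
np.set_printoptions(precision=4,suppress=True)
ok=[]
for e in (66,68,70,72,74,76):
    R=GR(-1,e);t=tcp(G,R);p,Rp=place(-1,-103,.001,e)
    if all(robot.ik(*a) is not None for a in ((t,R),(t+[0,0,.08],R),(t+[0,0,.2],R),(p,Rp),(p+[0,0,.15],Rp))): ok.append(e)
print(ok); e=[x for x in ok if x>=70][0]; print(e,robot.ik(tcp(G,GR(-1,e)),GR(-1,e)))
open("e.txt","w").write(str(e))
R=GR(-1,e);t=tcp(G,R)
robot.goto(t+[0,0,.08],R); robot.servo_line(t+[0,0,.02],speed=.12); robot.servo_line(t,speed=.05)
print(robot.read_force(),robot.read_position(),t)
robot.move_gripper(0); w=robot.read_grip_width()*88; print("w",w,robot.read_finger_force(),robot.read_t())
if w>35:
    robot.servo_line(t+[0,0,.2],speed=.2)
    p,Rp=place(-1,-103,.12,e); robot.goto(p,Rp); print(robot.read_grip_width()*88,robot.read_t())
for n in("scene","top"):
    q,d=robot.grab_frame(n); np.savez(f"{n}4.npz",p=q,d=d)
    if n=="scene": a=cv2.resize(q[90:290,150:350],None,fx=3,fy=3)
    else: b=q[130:330,200:400]
o=np.zeros((600,800,3),np.uint8); o[:,:600]=a; o[:200,600:]=b
cv2.imwrite("pics/p4.png",o[:,:,::-1])
E
```

```text
[74, 76]
74 [ 27.6326  18.7243 -56.2014  85.11    -6.8985 -19.9326]
[-0.19   -0.0662  1.2108] [ 0.5637  0.2202 -0.0257] [ 0.5628  0.2204 -0.0264]
w 40.92285006493553 29.929480073042214 26.3917
40.759754544868095 32.65
```

View pics/p4.png

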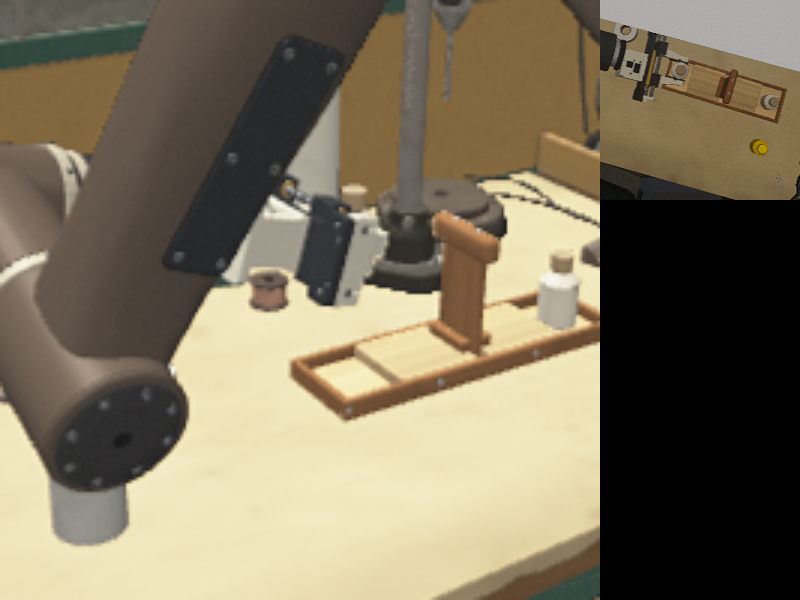

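The bottle is held upright, cap at crop (353,195), over the empty bay, and width stays at 41 mm. I'll check the cap position against the bay, correct, lower and release.

```bash
python3 - <<'E'
from h import *
np.set_printoptions(precision=4,suppress=True)
T=np.load("top4.npz"); C=cloud("top",T['d']); e=74
hs=cv2.cvtColor(T['p'],cv2.COLOR_RGB2HSV)
k=(abs(C[...,2]-.21)<.012)&(np.linalg.norm(C[...,:2]-BAY[:2],axis=-1)<.03)&(T['d']>0)
q=C[k]; c=np.median(q,0); print("cap",len(q),c,(q.min(0)+q.max(0))/2,np.ptp(q,0),"bay",BAY,"wrist z",(place(-1,-103,.001,e)[0]-.448*place(-1,-103,.001,e)[1][:,2]))
mid=(q.min(0)+q.max(0))/2; corr=np.array([*(BAY-mid)[:2],0]); print(corr)
if np.linalg.norm(corr)<.012:
    p,R=place(-1,-103,.12,e); p=p+corr
    f0=robot.read_force()
    robot.servo_line(p-[0,0,.105],speed=.12)
    for i in range(1,9):
        robot.servo_line(p-[0,0,.105+.002*i],speed=.03); f=robot.read_force()-f0
        if abs(f[2])>3: break
    print("stop dz",.015-.002*i,f,robot.read_t())
    robot.move_gripper(.68); print(robot.read_t())
    robot.servo_line(p+[0,0,.03],speed=.2); print(robot.read_t())
    for n in("scene","top"):
        x,d=robot.grab_frame(n); np.savez(f"{n}5.npz",p=x,d=d)
        if n=="scene": a=cv2.resize(x[90:290,150:350],None,fx=3,fy=3)
        else: b=x[130:330,200:400]
    o=np.zeros((600,800,3),np.uint8); o[:,:600]=a; o[:200,600:]=b; cv2.imwrite("pics/p5.png",o[:,:,::-1])
E
```

```text
cap 79 [0.5684 0.0354 0.2118] [0.5693 0.0365 0.209 ] [0.0219 0.0217 0.0134] bay [0.5692 0.0318 0.008 ] wrist z [0.6554 0.4052 0.1577]
[-0.0001 -0.0047  0.    ]
stop dz -0.0010000000000000009 [-0.9247  0.1917  0.11  ] 35.775
36.3583
37.2667
```

View pics/p5.png

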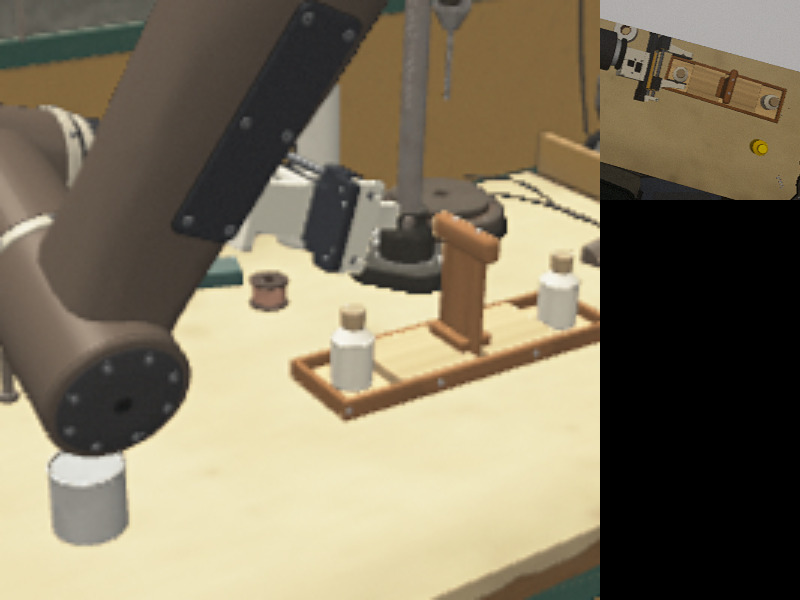

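The bottle now stands upright and released in the empty bay at crop (352,350). The other bottle, tin and bobbin are untouched. Next is the hand bar, after rechecking its position in the newest top frame.

```bash
python3 - <<'E'
from h import *
np.set_printoptions(precision=4,suppress=True)
T=np.load("top5.npz"); C=cloud("top",T['d'])
k=(C[...,2]>.125)&(C[...,2]<.165)&(np.linalg.norm(C[...,:2]-CC[:2],axis=-1)<.06); q=C[k]
d=np.linalg.svd(q[:,:2]-q[:,:2].mean(0),full_matrices=False)[2][0]; az=np.degrees(np.arctan(d[1]/d[0])); c=q.mean(0); print(len(q),c,az)
xy=(c[:2]+CC[:2])/2; R=ori((az+CAZ)/2,90,-1); t=tcp([*xy,.133],R)
x=robot.read_position(); robot.servo_line(x+np.array([0,0,.08]),speed=.25)
robot.goto(t+[0,0,.1],R); f0=robot.read_force(); print(robot.read_t(),f0)
robot.servo_line(t+[0,0,.03],speed=.15); robot.servo_line(t,speed=.06); print("f",robot.read_force()-f0,robot.read_position(),t)
robot.move_gripper(0); print("w",robot.read_grip_width()*88,robot.read_finger_force(),robot.read_force(),robot.read_t())
if robot.read_grip_width()*88>14:
    robot.servo_line(t+[0,0,.02],speed=.05); print("lift2",robot.read_force(),robot.read_ft_torque(),robot.read_grip_width()*88,robot.read_t())
    a,_=robot.grab_frame("scene"); cv2.imwrite("pics/p6.png",cv2.resize(a[90:290,170:410],None,fx=3,fy=3)[:,:,::-1])
E
```

```text
267 [ 0.5327 -0.0923  0.1448] -16.710137507252185
38.6583 [-0.3238 -0.4079 -0.2276]
f [-0.3021  0.9123  1.4099] [ 0.5327 -0.0927  0.0795] [ 0.5326 -0.0926  0.0795]
w 17.971975092780216 30.000121593475342 [-1.7704 -5.0473  2.4837] 40.6667
lift2 [-0.1147 -0.2168 -6.9161] [-0.0878  0.2088  0.0365] 18.043877242997574 41.2167
```

View pics/p6.png

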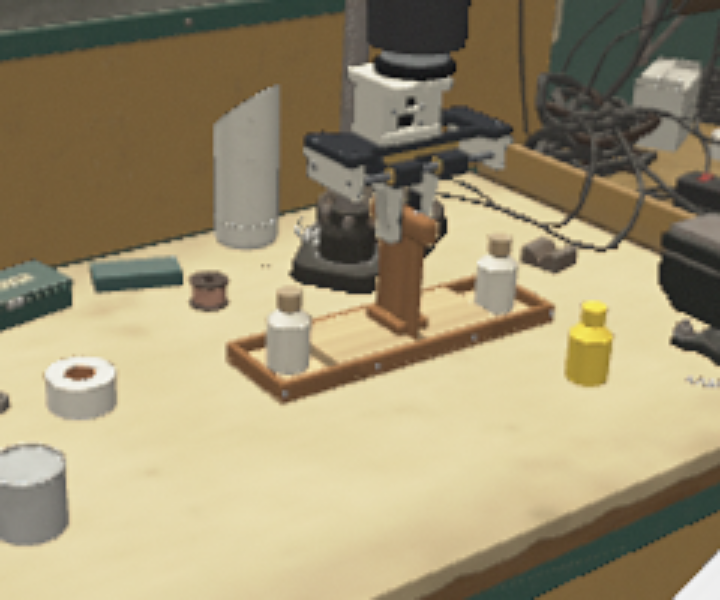

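The bar is gripped at crop (405,225). The carrier is 2 cm up and level, with both bottles standing at (288,335) and (497,275). Weight reads about 6.7 N. I'll lift on to about 14 cm.

```bash
python3 - <<'E'
from h import *
np.set_printoptions(precision=4,suppress=True)
x=robot.read_position(); robot.servo_line(x+np.array([0,0,.12]),speed=.08); robot.dwell(.5)
print(robot.read_position(),robot.read_force(),robot.read_grip_width()*88,abs(np.array(robot.read_qvel())).max(),robot.read_t())
p,d=robot.grab_frame("top"); C=cloud("top",d); zz=.14
for n,s in(("+y rim",.165),("-y rim",-.165)):   # rim-top height at both ends
    P=CC+s*CY+[0,0,.022+zz]
    for xx in(-.035,.035):
        u,v=proj("top",P+xx*CX).round().astype(int); print(n,xx,C[v-1:v+2,u-1:u+2,2].max())
for s in(.13,-.13):
    k=(C[...,2]>.205)&(C[...,2]<.25)&(np.linalg.norm(C[...,:2]-(CC+s*CY)[:2],axis=-1)<.025)&(d>0); print("cap",s,k.sum(),C[k].mean(0))
a,_=robot.grab_frame("scene"); cv2.imwrite("pics/p7.png",cv2.resize(a[60:260,170:410],None,fx=3,fy=3)[:,:,::-1])
E
```

```text
[ 0.5324 -0.0925  0.2193] [ 0.7517  0.6492 -5.2379] 17.71246764988868 0.10585915779372995 43.4167
+y rim -0.035 0.6830287537768969
+y rim 0.035 0.6456433218543751
-y rim -0.035 0.1648464348311528
-y rim 0.035 0.6992034773283244
cap 0.13 0 [nan nan nan]
cap -0.13 3 [ 0.485  -0.2164  0.2205]<stdin>:11: RuntimeWarning: Mean of empty slice.
  ret = um.true_divide(
```

View pics/p7.png

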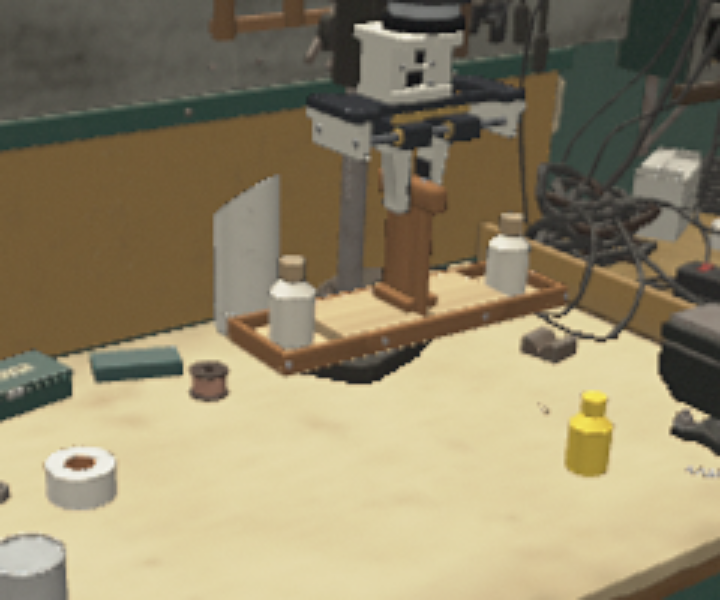

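```bash
python3 - <<'E'
from h import *
for dz in(.02,.14):
    o=np.array([170,90 if dz<.1 else 60])
    print(dz,[((proj("scene",CC+y*CY+x*CX+[0,0,z+dz])-o)*3).round().tolist() for y,x,z in((.17,-.05,0),(.17,-.05,.022),(-.17,-.05,.022),(.17,.05,.022),(.13,0,.088),(-.13,0,.088))])
E
```

```text
0.02 [[280.0, 405.0], [281.0, 385.0], [554.0, 303.0], [224.0, 341.0], [289.0, 290.0], [499.0, 235.0]]
0.14 [[284.0, 377.0], [284.0, 354.0], [568.0, 284.0], [225.0, 317.0], [293.0, 258.0], [511.0, 214.0]]
```

The picture matches a level carrier 14 cm up to within a few pixels: corners (288,371), (566,286) and (228,318), caps (291,257) and (511,214). The arm is still.

```bash
python3 -c "
from rig import robot
print(robot.job_done(), robot.read_t())"
```

```text
the job is handed in; nothing more can be done
the job is handed in; nothing more can be done
```

Job handed in at about 43.5 s: the glue bottle stands released in the empty bay, and the arm is holding the carrier by its hand bar with both bottles, level and still about 14 cm above the bench, after one failed first grasp because the real fingertips sit about 34 mm short of the reported TCP.

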